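# Shim the rocking coffee scale

## Task

The scale on the coffee bar rocks because the foot under its orange ear is too short. With the fingertips only, nothing gripped or lifted, push the yellow wedge along the counter, thin end first, under that foot until it just takes up the gap without jacking the scale up; then leave the wedge alone and press down firmly on the orange ear so that the scale stays steady and level, and finish while still pressing. Do not shove the scale out of its place or disturb the other things.

Things in the scene. Friction and masses are not known exactly. Their poses are not given: they have to be found in the camera images.
- scale: Loose grey bench scale, 2.5 kg, 180 mm (its x) by 200 (y), pan top at 60 mm; origin on the counter under its centre, display at the -x edge. Four ears (22 to 34 mm high, out to y = +-142) stand over domed feet at x = +-70, y = +-125 mm. The ear at +x, +y is orange and its foot ends 6 mm short: unshimmed, about 2.5 N there tips the scale by 0.05 rad. It slides if pushed sideways with over 10 N
- short_foot (a point): lowest point of the short foot's dome (18 mm across), 6 mm above the counter, below the outer part of the orange ear; axes as the scale's. Its open side, for the wedge, is the scale's +y side
- orange_ear (a point): the place to press: top face of the orange ear, straight above the short foot, 34 mm above the counter; a firm press is 5 to 15 N; axes as the scale's
- wedge: Loose yellow wedge, 90 g, 110 mm long (its x), 60 wide (y); thickness falls evenly from 20 mm at x = -55 to 2 mm at x = +55. Origin: middle of its underside. Starts on the scale's +y side, thin end roughly towards the short foot. It fills the 6 mm gap when the foot is about 33 mm ahead of its origin. It slides freely (0.5 N) until the foot meets it, then resists with 2 to 5 N; it stays put
- thin_edge (a point): middle of the wedge's thin edge, 1 mm above the counter; axes as the wedge's
- thick_end (a point): centre of the wedge's upright thick end face (60 mm wide, 20 mm tall), 10 mm above the counter: the face to push on; axes as the wedge's
- cup: Bystander, not to be moved: terracotta-coloured cup, 82 mm across, 75 mm tall; origin at its underside
- jug: Bystander, not to be moved: steel milk jug with a handle, 84 mm across, 100 mm tall; origin at its underside
- tamper: Bystander, not to be moved: dark steel tamper, 58 mm across, 86 mm tall; origin at its underside
- bean_jar: Bystander, not to be moved: amber glass jar with a wooden lid, 80 mm across, 110 mm tall; origin at its underside
- syrup: Bystander, not to be moved: amber syrup bottle, 68 mm across, 220 mm tall; origin at its underside
- spoon: Bystander, not to be moved: steel spoon, 160 mm long, lying on the counter; origin at its underside
Not all that is in view belongs to the job. Of the things that look like the wedge, take the one that is farthest to the robot's left at the start.

How it is judged:
On the way:
1. the wedge lies flat on the counter with its thin part under the short foot (x of short_foot in the frame of wedge between 0 and 0.05 m and y of short_foot in the frame of wedge between -0.028 and 0.028 m and height (world z) of wedge below 0.006 m and angle between wedge's own z axis and vertical below 0.05 rad), for 0.2 s.
At the end, for the whole second after the job is handed in: Wedge flat under the short foot (foot 0-50 mm ahead of its origin, within 28 mm of its centre line) and bearing load; fingers press the scale at the orange ear with over 3 N, not touching the wedge; scale still, within 0.015 rad of level and 25 mm of its start (x of short_foot in the frame of wedge between 0 and 0.05 m and y of short_foot in the frame of wedge between -0.028 and 0.028 m and height (world z) of wedge below 0.006 m and angle between scale's own z axis and vertical below 0.015 rad and contact force between the fingers and scale above 3 N and contact force between wedge and scale above 0.5 N and contact force between the fingers and wedge below 0.3 N and horizontal distance between the grasp point and orange_ear below 0.05 m and distance of scale from where it was at the start of the episode below 0.025 m and linear speed of each of scale, wedge below 0.02 m/s); the arm keeps its last pose, push and grip.
It fails at once if the wedge is lifted off the counter or tipped (height (world z) of wedge above 0.012 m or angle between wedge's own z axis and vertical above 0.2 rad).
It fails at once if the scale is lifted or tipped over (height (world z) of scale above 0.02 m or angle between scale's own z axis and vertical above 0.1 rad).
It fails at once if the scale is shoved out of its place (over 30 mm) (distance of scale from where it was at the start of the episode above 0.03 m).
It fails at once if a bystander is moved by more than 30 mm (distance of any of cup, jug, tamper, bean_jar, syrup, spoon from where it was at the start of the episode above 0.03 m).
It also fails if it takes over 51 s, if anything falls off the work surface, if the arm or the gripper's body presses on something with over 40 N, if the wrist force passes 120 N, or if a joint passes its speed limit or range.

## Robot

A 7-joint arm with a two-finger parallel gripper is mounted at the origin on the work surface. World frame = base frame: x ahead of the robot, y to its left, z up, the work surface at z = 0. Lengths are in m, angles in rad, forces in N, time in s.
With the tool pointing down it reaches from about 0.425 to 0.825 m from the base axis. Payload 3.6 kg.
Tool frame: the origin (TCP) lies at the very end of the fingers, on their centre line; the grasp point (between the pads) lies 19 mm behind it; z points along the fingers, y is the line along which they close (so a half turn about z gives the same grasp; the last joint's range is limited). The gripper opens to 93 mm and grips with 3 to 60 N. Pads are 15 mm wide; open, the fingers measure 128 mm over their backs; the gripper's body (75 mm by 188 mm) begins 65 mm behind the grasp point.
Start: joints at [1.294, 0.615, -0.013, 1.423, 0.008, 1.103, -0.04], TCP at [0.161, -0.63, 0.219] pointing down, gripper open.
Joint ranges: [-3.12, 3.12], [-0.3, 2.06], [-1.34, 1.32], [0.26, 2.42], [-1.36, 4.5], [0.01, 1.98], [-2.84, 2.84]. Speed limits (rad/s): [2.79, 2.79, 3.14, 3.14, 3.14, 3.14, 3.14].

## Interface

Orientations are given as a unit quaternion [w, x, y, z].
In Python, from plant import status, optics, ctrl, spotter gives the robot as it stands.
- The arm moves only by the shell command python3 -m handwheel 'ROWS' [OPENING] [FORCE]. ROWS is JSON, a list of rows, each an object with "xyz": the shift along the tool's x, y, z in mm, a list of three; "rot": the turn, a rotation vector about the tool's x, y, z in degrees, a list of three. In form: [{"xyz": [x, y, z], "rot": [ax, ay, az]}, ...]. A call has 1 to 12 rows; each row shifts and turns the commanded pose from where the row before left it, along the tool's axes as they then stand; what a row does not reach is not made up. A row lasts 1/10 s, in which the tool goes at most 50 mm and 8.59 degrees, less where a joint would pass 70% of its speed; a pose out of reach is approached as far as the arm can. A call is refused whole if a number of a shift passes 50 or a number of a turn 8.59, either way. A call with a gripper value outside its range is refused whole. OPENING is the finger opening in mm, from 0 to 93, set as the call begins (- or left out, the last holds). The fingers move at their own pace and stop on an object; FORCE is the grip in N (left out, the last holds). Time passes only in rows, so rows that do not move let the fingers close. It gives the time, the measured TCP pose, the force, the opening and the grip force at its end, in the units of the state.
- status.read_state(): the state, without advancing time (a new reading comes with each control period).
- optics.read_camera(name): name is "side" or "top"; returns a dict with "img" (420x560x3 uint8, red, green, blue), "depth" (420x560 float32, m along the optical axis (not along the pixel's ray), 0 where there is no reading), "mtx" (3x3 intrinsics, pixels), "origin" and "rotation" of the camera in the world. Camera axes: x right, y down, z forward; pixel columns grow to the right and rows downward; lengths in m; the calibration is good to about 2 mm. A picture is of the moment at which its call begins.
- ctrl.job_done(): hands the job in; it is judged then, once.
Trained networks look in the newest picture that a camera, given by its name, has taken for a name from the list of things; names that differ only in an ending like _2 or _b are one class to them, and where a whole thing is asked for, a point or a joint stands for the part that bears it (a point fixed in the world has none). Each returns a list of dicts, best first, with "score" (0 to 1); they miss things now and then, are a little off and sometimes report something else, mostly with a low value. They report only what shows in the picture. A call takes as long as a camera call. They do not tell look-alikes from the thing itself.
- spotter.look_for(camera, label): "box" ([left, top, right, bottom] in pixels, round what is visible of it).
The state is a dict: "time": time; "joint_pos": joint angles; "joint_velocities": joint speeds; "joint_efforts": joint torques, N m; "tool_pos": TCP position; "eef_rot": TCP orientation; "wrist_force": force on the tool from outside, world axes, zero at the start; "ft_torque": the same for the moment, N m; "grip_width": opening from 0.0 (shut) to 1.0 (fully open); "grip_force": force on a finger pad.
Only numpy, scipy, OpenCV 4.12 (cv2) and the standard library are available. Lean on these libraries where they do the work, as an engineer would, in place of code of your own. Each camera call takes 0.05 s, during which the arm holds its last target. There are 200 camera calls.

## Working session

There is one attempt and no reset: what is moved stays moved. The work goes in short steps, Python scripts to look and compute and a shell command to move; the robot and the scene stay as the last step left them, time stands still between calls to the robot, and variables do not carry over. Pictures are saved under pics/ and viewed, at most 10 in all, crops included, and the job is handed in when it is done.

```bash
mkdir -p pics
cat > h.py <<'E'
import numpy as np, cv2
from plant import status, optics, ctrl, spotter
def cam(n): return optics.read_camera(n)
def world(c,u,v,d=None):
    if d is None: d=c["depth"][int(v),int(u)]
    p=np.linalg.inv(c["mtx"])@np.array([u,v,1.])*d
    return np.array(c["rotation"])@p+np.array(c["origin"])
def cloud(c):
    h,w=c["depth"].shape; v,u=np.mgrid[:h,:w]
    P=np.stack([u,v,np.ones_like(u)],-1)@np.linalg.inv(c["mtx"]).T*c["depth"][...,None]
    return P@np.array(c["rotation"]).T+np.array(c["origin"])
E
python3 - <<'E'
from h import *
np.set_printoptions(precision=3,suppress=True)
s=status.read_state();print(s)
for n in("side","top"):
    c=cam(n);cv2.imwrite(f"pics/{n}0.png",c["img"][...,::-1]);print(n,c["mtx"],c["origin"],c["rotation"])
    for l in("wedge","orange_ear","short_foot","thin_edge","thick_end","scale"):
        print(l,[(np.round(x["box"]),round(x["score"],2)) for x in spotter.look_for(n,l)][:4])
E
```

```text
{'time': 0.0, 'joint_pos': array([ 1.294,  0.616, -0.013,  1.425,  0.008,  1.103, -0.04 ]), 'joint_velocities': array([ 0.   , -0.   ,  0.   ,  0.   ,  0.   , -0.001,  0.   ]), 'joint_efforts': array([  0.   , -45.894,   0.209, -16.575,  -0.061,   0.02 ,   0.   ]), 'tool_pos': array([ 0.161, -0.629,  0.218]), 'eef_rot': array([-0.001,  0.992,  0.125, -0.   ]), 'wrist_force': array([0.112, 0.485, 0.222]), 'ft_torque': array([-0.01 ,  0.007,  0.046]), 'grip_force': 0.0, 'grip_width': 1.0015621718194896}
side [[546.691   0.    276.022]
 [  0.    546.691 206.481]
 [  0.      0.      1.   ]] [-0.215  0.747  1.272] [ 0.129 -0.365  0.863 -0.326]
wedge [(array([387., 200., 422., 222.]), 0.97), (array([224., 220., 264., 248.]), 0.73), (array([322., 105., 360., 140.]), 0.66)]
orange_ear [(array([271., 157., 370., 237.]), 0.76)]
short_foot [(array([273., 156., 369., 237.]), 0.96)]
thin_edge [(array([226., 219., 264., 250.]), 0.88), (array([391., 202., 429., 224.]), 0.8)]
thick_end [(array([225., 218., 268., 248.]), 0.79), (array([389., 204., 426., 225.]), 0.65)]
scale [(array([271., 158., 367., 237.]), 0.9)]
top [[403.125   0.    286.508]
 [  0.    403.125 210.948]
 [  0.      0.      1.   ]] [ 0.353 -0.015  1.053] [ 0.061 -0.694  0.716 -0.053]
wedge [(array([389., 286., 435., 332.]), 0.72)]
orange_ear [(array([286., 182., 410., 264.]), 0.58)]
short_foot [(array([285., 182., 409., 266.]), 0.62)]
thin_edge [(array([390., 284., 434., 339.]), 0.97), (array([227., 191., 272., 217.]), 0.58), (array([286., 181., 408., 265.]), 0.5)]
thick_end [(array([228., 190., 269., 219.]), 0.88), (array([390., 286., 434., 338.]), 0.71)]
scale [(array([288., 180., 409., 265.]), 0.87), (array([226., 190., 272., 215.]), 0.48)]
```

```bash
cat >> h.py <<'E'
from scipy.spatial.transform import Rotation as R
def cam(n):
    c=dict(optics.read_camera(n)); q=c["rotation"]; c["rotation"]=R.from_quat([q[1],q[2],q[3],q[0]]).as_matrix(); return c
E
python3 - <<'E'
import cv2
a=cv2.imread("pics/side0.png");b=cv2.imread("pics/top0.png")
cv2.imwrite("pics/s1.png",cv2.resize(a,(800,600)));cv2.imwrite("pics/t1.png",cv2.resize(b,(800,600)))
E
```

```text
(no output)
```

View pics/t1.png

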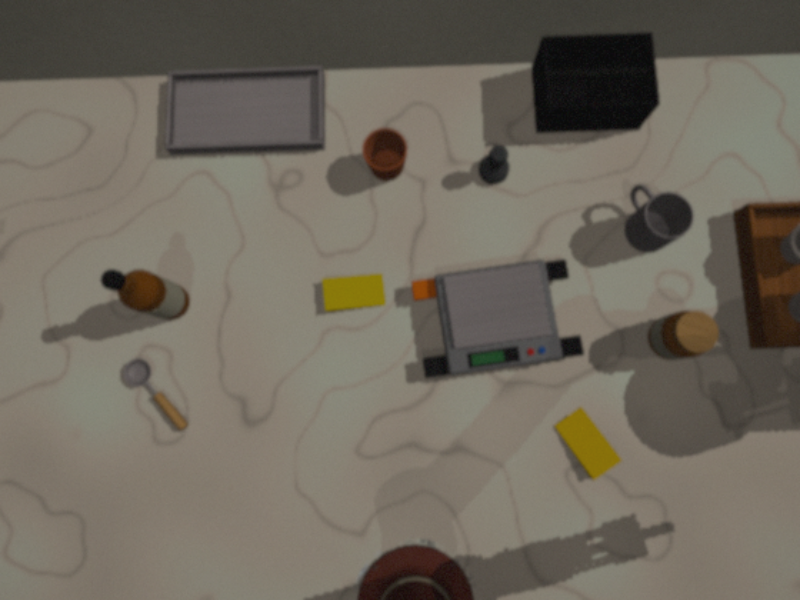

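View pics/s1.png

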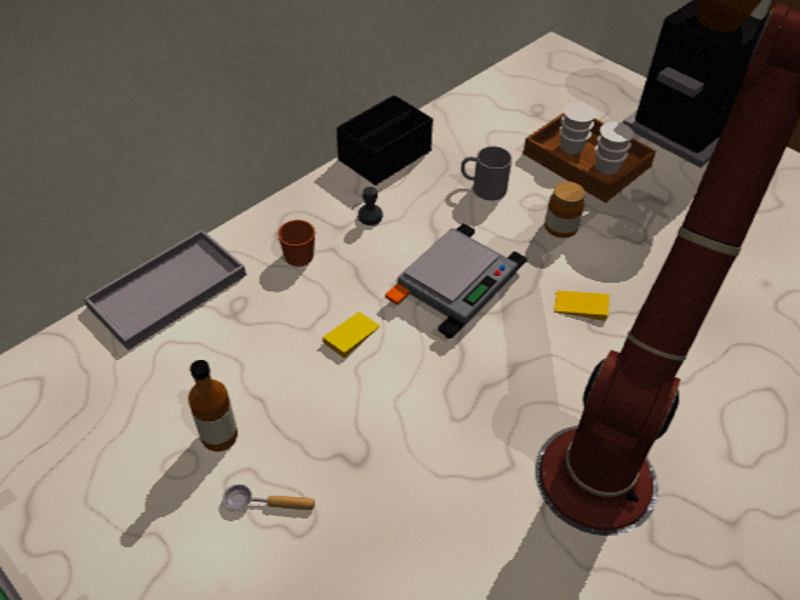

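The top view shows the wanted wedge at about (352,292)/800 with its thick end to the left, the orange ear at (425,290) and the scale at (500,318). The decoy wedge is at (587,443). The syrup and cup are well clear of the push line.

```bash
cat >> h.py <<'E'
def measure(names=("top","side")):
    out={}
    for n in names:
        c=cam(n);P=cloud(c);hsv=cv2.cvtColor(c["img"],cv2.COLOR_RGB2HSV)
        for k,lo,hi in(("wedge",(22,150,80),(32,255,255)),("ear",(4,200,120),(14,255,255))):
            m=cv2.inRange(hsv,lo,hi); 
            N,L,S,C=cv2.connectedComponentsWithStats(m)
            for i in range(1,N):
                if S[i,4]<40: continue
                Q=P[(L==i)&(c["depth"]>0)]
                if len(Q)<20 or Q[:,2].mean()>.06: continue
                top=Q
                A=np.c_[Q[:,:2]-Q[:,:2].mean(0),np.ones(len(Q))]; f=np.linalg.lstsq(A,Q[:,2],rcond=None)[0]
                r=cv2.minAreaRect((Q[:,:2]*1000).astype(np.float32))
                print(n,k,S[i],"mean",Q.mean(0),"z",np.percentile(Q[:,2],[2,50,98]),"slope",f[:2],"rect(mm)",np.round(cv2.boxPoints(r)).tolist())
E
python3 - <<'E'
from h import *
np.set_printoptions(precision=4,suppress=True)
measure()
for n in("top","side"):
    c=cam(n);P=cloud(c)
    m=(P[...,2]>.05)&(P[...,2]<.068)&(abs(P[...,0]-.5)<.3)&(abs(P[...,1]+.05)<.25)
    k,L,S,C=cv2.connectedComponentsWithStats(m.astype(np.uint8)); i=1+S[1:,4].argmax()
    Q=P[L==i]; print(n,"pan",S[i],Q.mean(0),cv2.minAreaRect((Q[:,:2]*1000).astype(np.float32)))
E
```

```text
top wedge [226 192  43  26 907] mean [0.5457 0.0987 0.0112] z [0.0014 0.0111 0.0212] slope [-0.0063  0.1613] rect(mm) [[512.0, 149.0], [522.0, 41.0], [580.0, 46.0], [570.0, 154.0]]
top wedge [ 389  286   45   49 1084] mean [ 0.2624 -0.3091  0.0107] z [0.0009 0.0109 0.0205] slope [-0.1284 -0.0935] rect(mm) [[202.0, -313.0], [234.0, -363.0], [325.0, -305.0], [294.0, -255.0]]
top ear [289 197  11  12 108] mean [ 0.5418 -0.0253  0.0331] z [0.0294 0.0329 0.0373] slope [0.0006 0.0225] rect(mm) [[526.0, -14.0], [528.0, -38.0], [557.0, -36.0], [555.0, -12.0]]
side wedge [388 203  39  18 558] mean [ 0.2621 -0.3102  0.01  ] z [-0.0013  0.0104  0.0211] slope [-0.156  -0.0609] rect(mm) [[198.0, -314.0], [244.0, -382.0], [336.0, -320.0], [290.0, -252.0]]
side wedge [226 218  40  29 567] mean [0.5442 0.0982 0.0099] z [-0.002   0.0103  0.0209] slope [-0.0434  0.1628] rect(mm) [[506.0, 149.0], [518.0, 38.0], [592.0, 45.0], [580.0, 157.0]]
side ear [270 199  16  12 111] mean [ 0.5422 -0.0309  0.0314] z [0.0222 0.032  0.0375] slope [-0.2133  0.0294] rect(mm) [[517.0, -15.0], [531.0, -57.0], [579.0, -41.0], [565.0, 1.0]]
top pan [ 305  182   89   79 4999] [ 0.4885 -0.1586  0.0571] ((488.80859375, -158.79678344726562), (177.6177215576172, 196.7585906982422), 6.574434757232666)
side pan [ 279  160   83   62 2357] [ 0.4833 -0.1542  0.0568] ((482.2339782714844, -157.3532257080078), (179.67604064941406, 199.27557373046875), 6.579204082489014)
```

```bash
python3 -m handwheel '[{"xyz":[48,0,0],"rot":[0,0,-4.2]},{"xyz":[48,0,0],"rot":[0,0,-4.2]},{"xyz":[48,0,0],"rot":[0,0,-4.2]},{"xyz":[48,0,0],"rot":[0,0,-4.2]},{"xyz":[48,0,0],"rot":[0,0,-4.2]},{"xyz":[48,0,0],"rot":[0,0,-4.2]},{"xyz":[48,0,0],"rot":[0,0,-4.2]},{"xyz":[48,0,0],"rot":[0,0,-4.2]},{"xyz":[48,0,0],"rot":[0,0,-4.2]},{"xyz":[48,0,0],"rot":[0,0,-4.2]},{"xyz":[48,0,0],"rot":[0,0,-4.2]},{"xyz":[48,0,0],"rot":[0,0,-4.2]}]' 20 10
```

```text
time: 2.1
tool_pos: [0.6048, -0.2895, 0.2186]
eef_rot: [0.0, 0.844, 0.536, 0.0]
wrist_force: [-0.1, -0.2, -0.6]
grip_width: 0.217
grip_force: 0.0
```

```bash
python3 -m handwheel '[{"xyz":[0,0,0],"rot":[0,0,-8]},{"xyz":[0,0,0],"rot":[0,0,-8]},{"xyz":[0,0,0],"rot":[0,0,-8]}]'; python3 -m handwheel '[{"xyz":[47,-7,0],"rot":[0,0,0]},{"xyz":[47,-7,0],"rot":[0,0,0]},{"xyz":[47,-7,0],"rot":[0,0,0]},{"xyz":[47,-7,0],"rot":[0,0,0]},{"xyz":[47,-7,0],"rot":[0,0,0]},{"xyz":[47,-7,0],"rot":[0,0,0]},{"xyz":[47,-7,0],"rot":[0,0,0]},{"xyz":[47,-7,0],"rot":[0,0,0]},{"xyz":[47,-7,0],"rot":[0,0,0]},{"xyz":[47,-7,0],"rot":[0,0,0]},{"xyz":[0,0,0],"rot":[0,0,0]}]'
```

```text
time: 2.4
tool_pos: [0.6039, -0.2905, 0.2186]
eef_rot: [0.0, 0.713, 0.702, -0.0]
wrist_force: [-0.3, -0.6, 1.0]
grip_width: 0.217
grip_force: 0.0
time: 3.5
tool_pos: [0.5414, 0.1908, 0.2195]
eef_rot: [-0.003, 0.71, 0.704, 0.003]
wrist_force: [-0.7, 0.5, 0.4]
grip_width: 0.218
grip_force: 0.0
```

```bash
python3 -m handwheel '[{"xyz":[0,0,45],"rot":[0,0,0]},{"xyz":[0,0,45],"rot":[0,0,0]},{"xyz":[0,0,45],"rot":[0,0,0]},{"xyz":[0,0,40],"rot":[0,0,0]},{"xyz":[0,0,20],"rot":[0,0,0]},{"xyz":[0,0,14],"rot":[0,0,0]},{"xyz":[0,0,0],"rot":[0,0,0]}]'
python3 - <<'E'
from h import *
np.set_printoptions(precision=4,suppress=True)
measure()
for n in("top","side"):
    c=cam(n);cv2.imwrite(f"pics/{n}2.png",c["img"][...,::-1])
a=cv2.imread("pics/top2.png")[150:270,200:360];b=cv2.imread("pics/side2.png")[150:270,200:360]
cv2.imwrite("pics/c2.png",cv2.resize(np.hstack([a,b]),(800,300),interpolation=2))
E
```

```text
time: 4.2
tool_pos: [0.5435, 0.1798, 0.0082]
eef_rot: [-0.0, 0.715, 0.699, -0.001]
wrist_force: [0.3, -0.2, 0.2]
grip_width: 0.216
grip_force: 0.0
top wedge [249 192  20  22 275] mean [0.5446 0.0579 0.0599] z [0.     0.0052 0.6678] slope [-4.5417  0.5748] rect(mm) [[415.0, 16.0], [434.0, -22.0], [592.0, 54.0], [573.0, 92.0]]
top wedge [ 389  286   45   49 1080] mean [ 0.2626 -0.3091  0.0107] z [0.001  0.0105 0.0205] slope [-0.1307 -0.0936] rect(mm) [[202.0, -313.0], [233.0, -363.0], [325.0, -305.0], [294.0, -256.0]]
top ear [289 197  15  12 146] mean [ 0.5423 -0.0299  0.0331] z [0.0294 0.0331 0.0374] slope [ 0.0109 -0.006 ] rect(mm) [[526.0, -14.0], [529.0, -49.0], [559.0, -46.0], [556.0, -12.0]]
side wedge [240 218  26  19 223] mean [0.542 0.07  0.014] z [-0.0029  0.0048  0.136 ] slope [-0.3689  0.9159] rect(mm) [[427.0, 130.0], [549.0, 15.0], [596.0, 65.0], [475.0, 180.0]]
side ear [379  94  13  11  52] mean [ 0.6419 -0.691   0.0138] z [0.0038 0.0097 0.0521] slope [-0.3196  0.3044] rect(mm) [[608.0, -622.0], [639.0, -746.0], [675.0, -737.0], [643.0, -613.0]]
side ear [398 100  18  20 126] mean [ 0.546  -0.7129  0.0119] z [0.0017 0.0087 0.051 ] slope [0.1823 0.2929] rect(mm) [[494.0, -625.0], [543.0, -784.0], [588.0, -770.0], [539.0, -611.0]]
side ear [270 199  17  12 117] mean [ 0.5416 -0.032   0.0312] z [0.0247 0.0316 0.0369] slope [-0.1608 -0.0019] rect(mm) [[509.0, -31.0], [539.0, -66.0], [577.0, -34.0], [547.0, 2.0]]
```

View pics/c2.png

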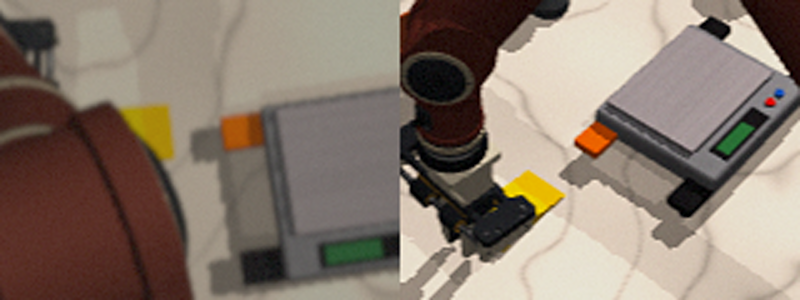

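The right half shows the closed-up fingers behind the thick end of the wedge, with the thin end pointing at the orange ear. Pushing starts now.

```bash
python3 -m handwheel '[{"xyz":[-5,0,0],"rot":[0,0,0]},{"xyz":[-5,0,0],"rot":[0,0,0]},{"xyz":[-5,0,0],"rot":[0,0,0]},{"xyz":[-5,0,0],"rot":[0,0,0]},{"xyz":[-5,0,0],"rot":[0,0,0]},{"xyz":[-5,0,0],"rot":[0,0,0]},{"xyz":[-5,0,0],"rot":[0,0,0]},{"xyz":[-5,0,0],"rot":[0,0,0]},{"xyz":[-5,0,0],"rot":[0,0,0]},{"xyz":[-5,0,0],"rot":[0,0,0]},{"xyz":[-5,0,0],"rot":[0,0,0]},{"xyz":[0,0,0],"rot":[0,0,0]}]'
python3 - <<'E'
from h import *
c=cam("top");d=cam("side")
for n,c in(("top",c),("side",d)):
    m=cv2.inRange(cv2.cvtColor(c["img"],cv2.COLOR_RGB2HSV),(22,150,80),(32,255,255)); P=cloud(c)
    Q=P[(m>0)&(P[...,1]>-.06)&(P[...,2]<.03)&(P[...,2]>-.005)]
    print(n,len(Q),np.round(np.percentile(Q,[1,99],axis=0),3).tolist())
a=cam("top")["img"][150:270,200:360];b=d["img"][150:270,200:360]
cv2.imwrite("pics/c3.png",cv2.resize(np.hstack([a,b]),(800,300),interpolation=2)[...,::-1])
E
```

```text
time: 5.6
tool_pos: [0.5429, 0.1241, 0.0095]
eef_rot: [0.0, 0.715, 0.699, -0.001]
wrist_force: [0.3, -0.6, 0.0]
grip_width: 0.213
grip_force: 0.0Traceback (most recent call last):
  File "<stdin>", line 6, in <module>
    return _quantile_unchecked(
        a, q, axis, out, overwrite_input, method, keepdims, weights)
    return _ureduce(a,
                    func=_quantile_ureduce_func,
    ...<5 lines>...
                    overwrite_input=overwrite_input,
                    method=method)
    r = func(a, **kwargs)
    result = _quantile(arr,
                       quantiles=q,
    ...<2 lines>...
                       out=out,
                       weights=wgt)
    slices_having_nans = np.isnan(arr[-1, ...])
                                  ~~~^^^^^^^^^
IndexError: index -1 is out of bounds for axis 0 with size 0
```

```bash
cat >> h.py <<'E'
def wside(name,full=None):
    c=cam("side");m=cv2.inRange(cv2.cvtColor(c["img"],cv2.COLOR_RGB2HSV),(20,130,50),(34,255,255)); P=cloud(c)
    k=(m>0)&(P[...,1]>-.06)&(P[...,2]<.03)&(P[...,2]>-.008)&(abs(P[...,0]-.55)<.1); Q=P[k]
    print(len(Q), np.round(np.percentile(Q,[1,99],axis=0),3).tolist() if len(Q) else "")
    if len(Q): print(np.round(cv2.boxPoints(cv2.minAreaRect((Q[:,:2]*1000).astype(np.float32)))).tolist())
    cv2.imwrite(name,cv2.resize(c["img"][150:270,200:360],(800,600),interpolation=2)[...,::-1])
E
python3 -c "
from h import *
wside('pics/c3.png')"
```

```text
91 [[0.505, 0.004, -0.005], [0.57, 0.12, 0.019]]
[[464.0, 95.0], [518.0, -15.0], [575.0, 14.0], [521.0, 123.0]]
```

View pics/c3.png

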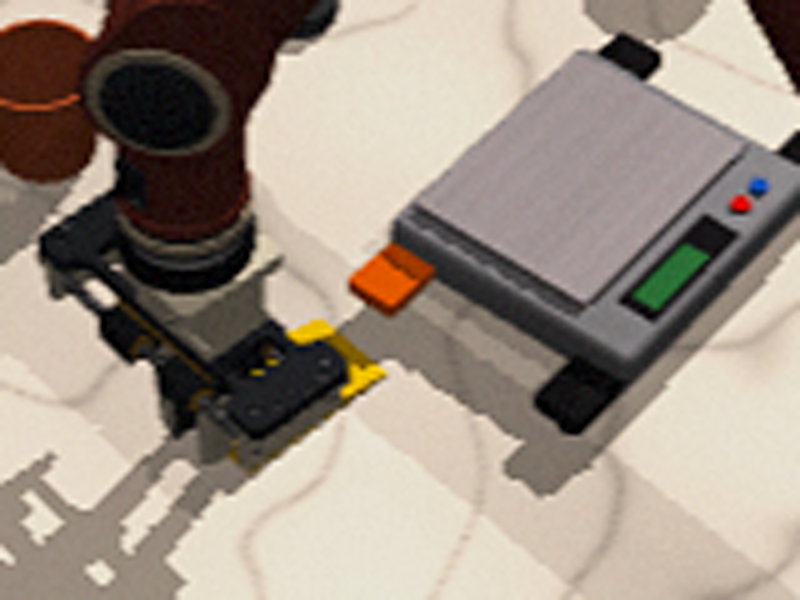

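The side crop shows the wedge's thin edge running from about (325,320) to (383,373), ahead of the fingers. The left near edge ends at about (245,467), and the ear is at (393,275). I'll intersect these with the counter plane.

```bash
cat >> h.py <<'E'
def plane(c,x,y,z):
    u,v=200+x/5,150+y/5
    a=world(c,u,v,1.)-c["origin"]; o=np.array(c["origin"]); return np.round((o+a*(z-o[2])/a[2])*1000,1)
E
python3 -c "
from h import *
c=cam('side')
for x,y,z in((325,320,.002),(383,373,.002),(245,467,0),(350,288,.034),(385,315,.022),(435,260,.034),(390,307,.034),(397,245,.034)):print(x,y,plane(c,x,y,z))"
```

```text
325 320 [559.6   4.5   2. ]
383 373 [505.7   8.1   2. ]
245 467 [512.2 114.4  -0. ]
350 288 [547.9  -5.   34. ]
385 315 [525.4 -12.5  22. ]
435 260 [528.4 -57.7  34. ]
390 307 [520.7 -11.8  34. ]
397 245 [552.9 -49.7  34. ]
```

```bash
python3 -m handwheel '[{"xyz":[-5,0.3,0],"rot":[0,0,0]},{"xyz":[-5,0.3,0],"rot":[0,0,0]},{"xyz":[-5,0.3,0],"rot":[0,0,0]},{"xyz":[-5,0.3,0],"rot":[0,0,0]},{"xyz":[-5,0.3,0],"rot":[0,0,0]},{"xyz":[-5,0.3,0],"rot":[0,0,0]},{"xyz":[-5,0.3,0],"rot":[0,0,0]},{"xyz":[-5,0.3,0],"rot":[0,0,0]},{"xyz":[0,0,0],"rot":[0,0,0]}]'
for i in 1 2 3; do python3 -m handwheel '[{"xyz":[-2,0,0],"rot":[0,0,0]},{"xyz":[-2,0,0],"rot":[0,0,0]},{"xyz":[0,0,0],"rot":[0,0,0]}]'|head -4; done
```

```text
time: 6.7
tool_pos: [0.5445, 0.084, 0.0096]
eef_rot: [0.0, 0.716, 0.699, -0.0]
wrist_force: [-0.1, 0.3, -0.2]
grip_width: 0.213
grip_force: 0.0
time: 7.0
tool_pos: [0.5444, 0.0812, 0.0096]
eef_rot: [0.0, 0.715, 0.699, -0.0]
wrist_force: [0.2, -0.5, 0.0]
time: 7.3
tool_pos: [0.5443, 0.077, 0.0097]
eef_rot: [0.0, 0.715, 0.699, -0.0]
wrist_force: [0.3, -0.6, -0.1]
time: 7.6
tool_pos: [0.5443, 0.073, 0.0097]
eef_rot: [0.0, 0.715, 0.699, -0.0]
wrist_force: [-0.1, 0.0, 1.1]
```

```bash
for i in 1 2 3 4; do python3 -m handwheel '[{"xyz":[-1,0,0],"rot":[0,0,0]},{"xyz":[-1,0,0],"rot":[0,0,0]},{"xyz":[0,0,0],"rot":[0,0,0]}]'|sed -n '2p;4p'; done
python3 -c "
from h import *
wside('pics/c4.png')"
```

```text
tool_pos: [0.5442, 0.0715, 0.0097]
wrist_force: [0.2, 0.5, 0.4]
tool_pos: [0.5442, 0.0701, 0.0097]
wrist_force: [0.3, 1.2, -0.3]
tool_pos: [0.5443, 0.0686, 0.0098]
wrist_force: [-0.6, 4.1, -0.4]
tool_pos: [0.5443, 0.0672, 0.0098]
wrist_force: [0.8, 5.2, -0.6]
46 [[0.505, -0.05, -0.003], [0.541, 0.064, 0.024]]
[[485.0, -42.0], [525.0, -52.0], [553.0, 60.0], [513.0, 70.0]]
```

View pics/c4.png

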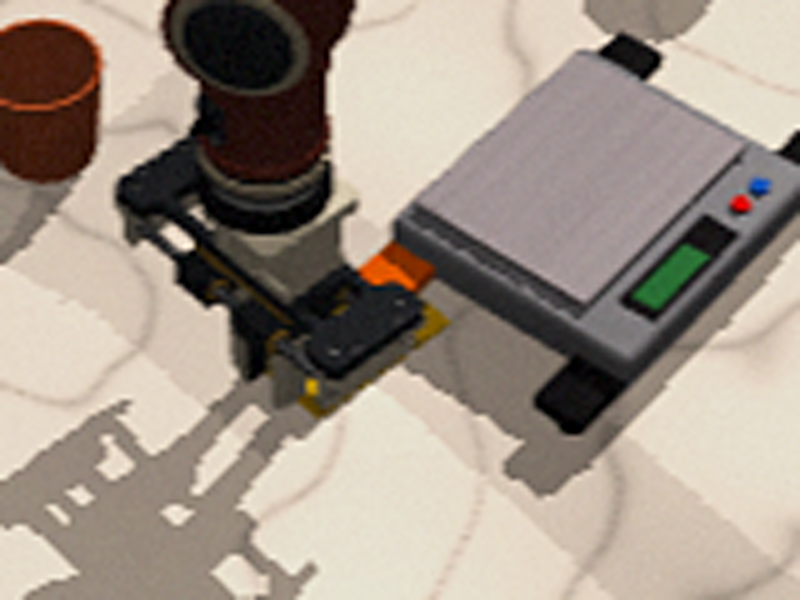

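The wedge is now under the ear, and 5 N of resistance came exactly where the geometry predicted. I'll back off, lift and move over the ear.

```bash
python3 -m handwheel '[{"xyz":[4,0,0],"rot":[0,0,0]},{"xyz":[10,0,0],"rot":[0,0,0]},{"xyz":[20,0,0],"rot":[0,0,0]},{"xyz":[6,0,-20],"rot":[0,0,0]},{"xyz":[0,0,-35],"rot":[0,0,0]},{"xyz":[0,0,-35],"rot":[0,0,0]},{"xyz":[0,0,0],"rot":[0,0,0]}]' 0 10
python3 -c "
from h import *
wside('pics/c5.png')"
```

```text
time: 9.55
tool_pos: [0.5481, 0.106, 0.1041]
eef_rot: [0.003, 0.715, 0.699, 0.003]
wrist_force: [0.6, -0.1, 0.1]
grip_width: 0.004
grip_force: 0.0
535 [[0.507, -0.048, -0.003], [0.574, 0.06, 0.022]]
[[505.0, -54.0], [579.0, -55.0], [581.0, 60.0], [507.0, 61.0]]
```

View pics/c5.png

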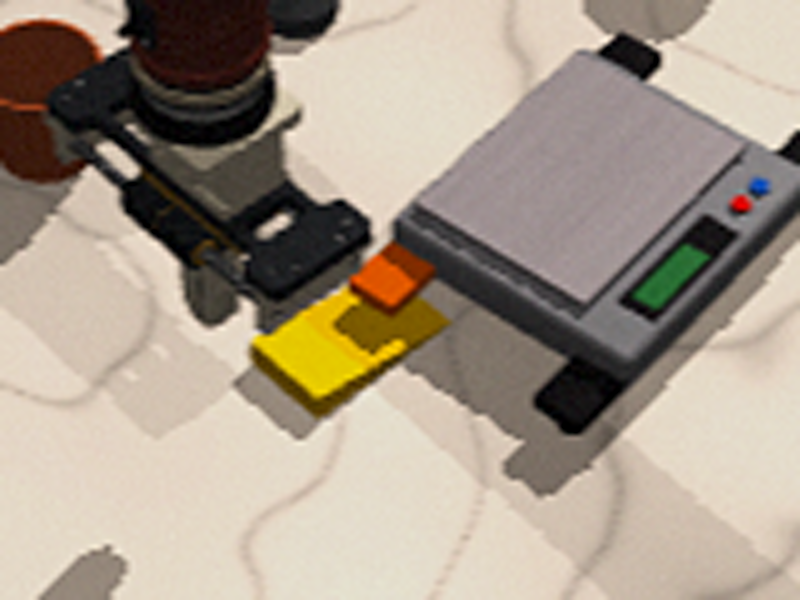

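The wedge lies flat with its thin part under the ear and roughly centred, and the scale has not moved. The ear is at (393,275) and the wedge's thin right corner at (447,322). Next I'll go over the ear.

```bash
python3 -m handwheel '[{"xyz":[-30,0,0],"rot":[0,0,0]},{"xyz":[-40,0,0],"rot":[0,0,0]},{"xyz":[-40,0,0],"rot":[0,0,0]},{"xyz":[-22,0,0],"rot":[0,0,0]},{"xyz":[0,0,0],"rot":[0,0,0]},{"xyz":[0,0,25],"rot":[0,0,0]},{"xyz":[0,0,20],"rot":[0,0,0]},{"xyz":[0,0,10],"rot":[0,0,0]},{"xyz":[0,0,0],"rot":[0,0,0]},{"xyz":[0,0,0],"rot":[0,0,0]}]'
python3 -c "
from h import *
wside('pics/c6.png')"
```

```text
time: 10.6
tool_pos: [0.5422, -0.0255, 0.0448]
eef_rot: [-0.0, 0.715, 0.7, 0.0]
wrist_force: [0.8, 0.1, 0.2]
grip_width: 0.009
grip_force: 0.0
543 [[0.507, -0.049, -0.003], [0.576, 0.06, 0.022]]
[[505.0, -51.0], [579.0, -53.0], [582.0, 60.0], [508.0, 62.0]]
```

View pics/c6.png

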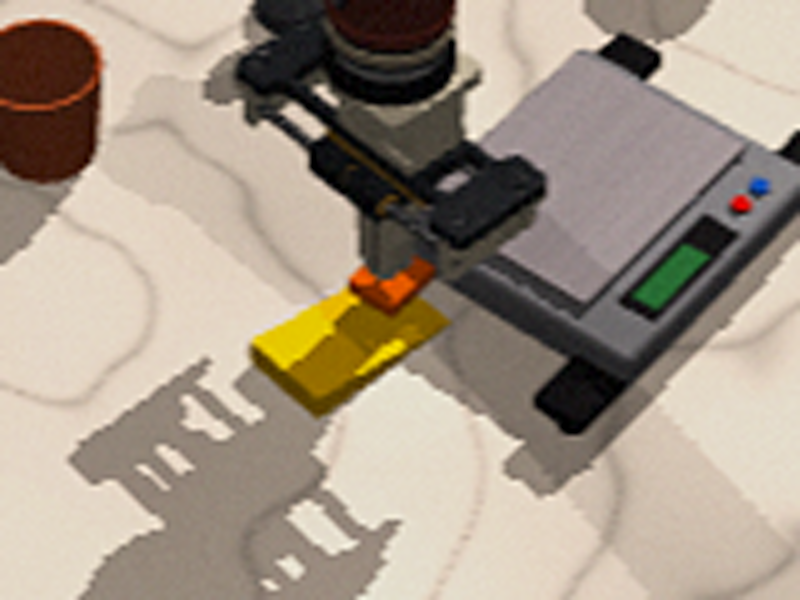

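The fingertips stand over the orange ear at about (390,275), clear of the wedge. I'll press down in small steps.

```bash
python3 -m handwheel '[{"xyz":[0,0,3],"rot":[0,0,0]},{"xyz":[0,0,3],"rot":[0,0,0]},{"xyz":[0,0,2],"rot":[0,0,0]},{"xyz":[0,0,0],"rot":[0,0,0]}]'|sed -n '2p;4p'
for i in 1 2 3; do python3 -m handwheel '[{"xyz":[0,0,1],"rot":[0,0,0]},{"xyz":[0,0,0],"rot":[0,0,0]},{"xyz":[0,0,0],"rot":[0,0,0]}]'|sed -n '2p;4p'; done
```

```text
tool_pos: [0.5418, -0.0266, 0.0365]
wrist_force: [0.1, 0.1, 0.1]
tool_pos: [0.542, -0.0265, 0.0357]
wrist_force: [0.0, -0.8, -0.2]
tool_pos: [0.542, -0.0265, 0.0347]
wrist_force: [-0.1, 0.3, 0.3]
tool_pos: [0.5422, -0.0264, 0.034]
wrist_force: [-0.6, 0.1, 4.2]
```

```bash
for i in 1 2; do python3 -m handwheel '[{"xyz":[0,0,1],"rot":[0,0,0]},{"xyz":[0,0,0],"rot":[0,0,0]},{"xyz":[0,0,0],"rot":[0,0,0]}]'|sed -n '2p;4p'; done;  python3 -m handwheel '[{"xyz":[0,0,0],"rot":[0,0,0]},{"xyz":[0,0,0],"rot":[0,0,0]},{"xyz":[0,0,0],"rot":[0,0,0]},{"xyz":[0,0,0],"rot":[0,0,0]},{"xyz":[0,0,0],"rot":[0,0,0]}]'|sed -n '2p;4p'
```

```text
tool_pos: [0.5422, -0.0265, 0.0338]
wrist_force: [-2.3, -0.2, 9.6]
tool_pos: [0.5422, -0.0265, 0.0337]
wrist_force: [-3.2, 0.1, 14.9]
tool_pos: [0.5422, -0.0264, 0.0336]
wrist_force: [-4.1, -0.0, 15.5]
```

```bash
python3 -m handwheel '[{"xyz":[0,0,-0.8],"rot":[0,0,0]},{"xyz":[0,0,0],"rot":[0,0,0]},{"xyz":[0,0,0],"rot":[0,0,0]},{"xyz":[0,0,0],"rot":[0,0,0]},{"xyz":[0,0,0],"rot":[0,0,0]}]'|sed -n '2p;4p'
python3 -c "
from h import *
wside('pics/c7.png')
c=cam('side');P=cloud(c)
m=(P[...,2]>.045)&(P[...,2]<.07)&(abs(P[...,0]-.46)<.06)&(abs(P[...,1]+.17)<.06);Q=P[m];A=np.c_[Q[:,:2],np.ones(len(Q))];print('pan slope',np.linalg.lstsq(A,Q[:,2],rcond=None)[0],len(Q))"
```

```text
tool_pos: [0.5422, -0.0264, 0.0338]
wrist_force: [-2.0, -0.5, 10.7]
538 [[0.507, -0.048, -0.003], [0.576, 0.06, 0.022]]
[[506.0, 61.0], [507.0, -54.0], [584.0, -53.0], [583.0, 62.0]]
pan slope [0.08203742 0.01241018 0.02059843] 1134
```

View pics/c7.png

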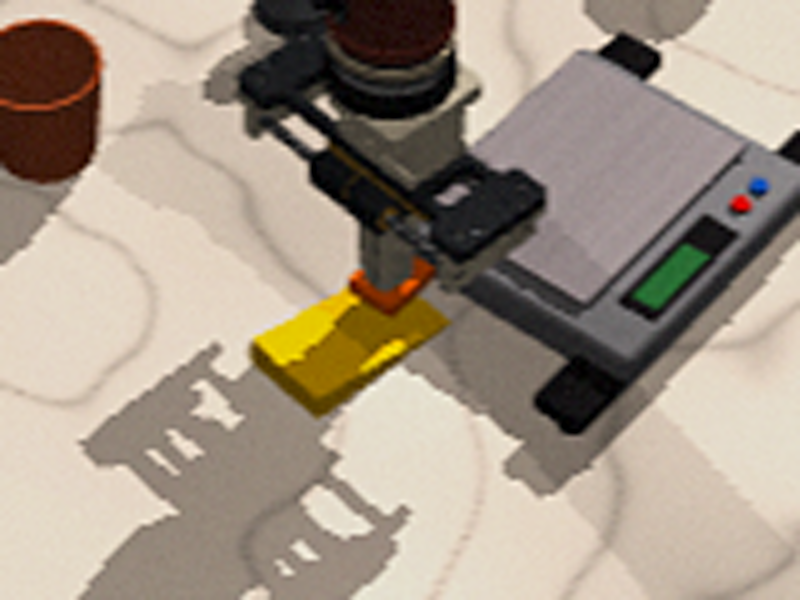

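The fingers press the ear with about 11 N at z = 33.8 mm, which is the level height. The wedge and scale are unchanged, and the pan slope fit is meaningless because it mixes in the lower display rim.

```bash
python3 -c "
from plant import ctrl
print(ctrl.job_done())"
```

```text
the job is handed in; nothing more can be done
None
```

I handed the job in with the wedge under the short foot and the fingertips pressing the orange ear at about 11 N; the scale had not visibly moved and the ear stood at its level height, but no verdict came back.

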